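# Hang the slide rack up to drain and cover its staining dish

## Robot

A 6-joint arm with a two-finger parallel gripper is mounted at the origin on a cart in front of the work surface, level with it; the furniture and walls round the work are solid. World frame = base frame: x ahead of the robot, y to its left, z up, the work surface at z = 0. Lengths are in mm, angles in rad, forces in N, time in s.
With the tool pointing down it reaches from about 275 to 1000 mm from the base axis. Payload 8.4 kg.
Tool frame: the origin (TCP) lies on the centre line of the jaws, within the pads' length; the fingertips stand 17 mm ahead of it and the grasp point (between the pads) lies 2 mm behind it (r.tcp_to_tips is the z of the fingertips in the tool frame, in mm); z points along the fingers, y is the direction in which the jaws open and shut (so a half turn about z gives the same grasp; the last joint's range is limited). The gripper opens to 85 mm and grips with 20 to 120 N. Pads are 22 mm wide; open, the fingers measure 114 mm over their backs; the gripper's body (76 mm by 85 mm) begins 54 mm behind the grasp point. The pads swing forward as they close: fully open they stand 13 mm farther back than shut.
Start: joints at [1.248, 0.353, 1.633, -0, 1.155, -0.002], TCP at [197.077, 593.118, 248.281] pointing down, gripper open.
Joint ranges: [-2.63, 2.63], [-0.92, 2.1], [0.06, 2.66], [-1.3, 4.44], [0, 2.69], [-3.02, 3.02]. Speed limits (rad/s): [2.22, 2.22, 2.79, 3.14, 3.14, 3.14].

## Interface

Orientations are given as [roll, pitch, yaw] about the fixed x, y, z axes, in that order (R = Rz(yaw) Ry(pitch) Rx(roll)).
In Python, from rig import r, cams, job gives the robot as it stands.
- The arm moves only by the tool drive_tool, never from a script. Its argument "deltas" is a list of rows, each a list of 4 numbers: the shift along the tool's x, y, z in cm, then the turn about the tool's z in rad. In form: [[x, y, z, roll], ...]. A call has 1 to 12 rows; each row shifts and turns the commanded pose from where the row before left it, along the tool's axes as they then stand; what a row does not reach is not made up. A row lasts 1/12 s, in which the tool goes at most 41.7 mm and 7.16 degrees, less where a joint would pass 70% of its speed; a pose out of reach is approached as far as the arm can. A call with a gripper value outside its range is refused whole. "jaw" is the closure, from 0 (fully open) to 1 (shut), set as the call begins (left out, the last holds). The fingers move at their own pace and stop on an object; "force" is the grip in N (left out, the last holds). Time passes only in rows, so rows that do not move let the fingers close. It gives the time, the measured TCP pose, the force and the opening at its end, in the units of the state.
- r.sense(): the state, without advancing time (a new reading comes with each control period).
- cams.grab_frame(name): name is "side" or "top"; returns (picture, depth): 384x512x3 uint8, red, green, blue; 384x512 float32, mm along the optical axis (not along the pixel's ray), 0 where there is no reading.
- cams.camera_params(name): a dict with "fx", "fy", "cx", "cy" (pixels), "R" (3x3) and "t" (3): a world point X has camera coordinates R X + t. Camera axes: x right, y down, z forward; pixel columns grow to the right and rows downward; lengths in mm; the calibration is good to about 2 mm. A picture is of the moment at which its call begins. camera_params takes no time and is no camera call.
- job.sign_off(): hands the job in, once; it reports no verdict.
The state is a dict: "clock": time; "qpos": joint angles; "qvel": joint speeds; "joint_efforts": joint torques, N m; "eef_pos": TCP position; "tcp_rot": TCP orientation; "contact_force": force on the tool from outside, world axes, zero at the start; "wrist_torque": the same for the moment, N m; "opening": opening from 0.0 (shut) to 1.0 (fully open).
Only numpy, scipy, OpenCV 4.12 (cv2) and the standard library are available. Lean on these libraries where they do the work, as an engineer would, in place of code of your own. Each camera call takes 0.05 s, during which the arm holds its last target. There are 200 camera calls.

## Task

Lift the rack of microscope slides out of its open staining dish by its bail handle, and hang it by the bail on the free hook pair of the draining stand, over the drip pan. Then put the loose lid on the dish that the rack came out of, fully seated. Leave the dry rack on the other hooks, the other dish and the things around where they are.

Things in the scene. Friction and masses are not known exactly. Their poses are not given: they have to be found in the camera images.
- rack_grip (a point): Centre of the black grip sleeve (12 mm thick, 36 mm long, turns freely on the wire) in the middle of the crossbar of the full slide rack's bail. The crossbar is 5 mm steel wire, bare on both sides of the sleeve, straight over 84 mm. Axes: y along the crossbar, z from the bail's pivots up to the crossbar.
- rack: The full slide rack, standing in the open dish: bright steel frame, 62 (x) by 84 (y) by 44 mm, with eight glass slides, 0.3 to 0.5 kg; origin at the centre of its underside. The bail's pivots are at the middles of its two y ends, 38 mm up; its wire legs stand 96 mm apart.
- rack_bail (a joint): Lean of that bail about its pivots, rad: 0 upright (sleeve 133 mm above the rack's underside, 95 mm above the pivots), positive leans the crossbar to the rack's +x; limits +-0.8. Stiff enough (0.012 N m) to stay where it is left; carried by the sleeve, the rack hangs level within about 0.2 rad.
- dish: The open stainless staining dish that the full rack stands in, loose, 0.7 kg: outside 84 (x) by 118 (y) by 55 mm high, walls and floor 4 mm, so inside 76 by 110 mm. Origin at the centre of its underside.
- lid_grip (a point): Centre of the black flat-sided bar (12 mm wide, 14 mm high, 70 mm long along the lid's y) on top of the loose stainless lid, 29 mm above the lid's underside and 19 mm above its plate. The bar stands on two posts 52 mm apart. 0.13 to 0.22 kg.
- lid: That lid, lying right side up on the bench: plate 88 (x) by 122 (y) by 3 mm, under it a skirt of 70 by 104 mm, 7 mm deep, that drops into the dish with 3 mm play all round. Origin at the centre of the skirt's underside, which is 48 mm above the dish's underside when seated. Either way round.
- stand: Fixed steel draining stand, 290 mm wide (y), front to its -x, with two hook pairs. Origin on the bench below the line of the hook seats (x = 0), midway between the pairs. Base plate from x = -46 to +82 mm, 10 mm high; splash plate at x = +75 mm.
- hook_left (a point): Seat of the stand's left (+y) hook pair: where a hung crossbar's centre lies, 225 mm up. Two prongs of 7 mm bar, 60 mm apart (the sleeve goes between them, the bare wire on them), run to the stand's -x from a rail at x = +62; each has a notch with a 12 mm flat bottom at x = 0 and an upturned tip at x = -16 mm whose top is 11.5 mm above the seat. Axes as the stand's.
- hook_right (a point): Seat of the stand's right (-y) hook pair, like the left one, 130 mm from it.
- shelf_edge (a point): Middle of the lower front edge of the stand's reagent shelf, which covers the hooks: 125 mm above the seats and 26 mm behind them (stand +x), from there 60 mm deep, 10 mm thick, 290 mm wide, with a wire rail to 27 mm above this point and bottles on it. A gripper at the hooks must lean back in front of it.
- drip_pan: Low white drip pan, 74 by 100 by 14 mm, fixed on the base plate right under the free hook pair. Origin at the centre of its underside.
- dry_rack_grip (a point): Centre of the grip sleeve of a second, like rack with four slides that already hangs on the other hook pair; leave it.
- closed_dish: A second, like staining dish with its own lid on (84 by 118 mm, 84 mm high with the lid's bar); leave it. Origin at the centre of its underside.
- beaker_50: Small glass beaker, 46 mm across, 58 mm high; origin under its centre. Leave it.
- timer: White bench timer standing among the dishes, 62 by 66 by 20 mm; origin under its centre. Leave it.
- wide_jar: Clear wide jar, 106 mm across, 135 mm high; origin under its centre. Leave it.
- pipette_cup: Clear cup of transfer pipettes, 92 mm across, 156 mm high; origin under its centre. Leave it.
- dropper_1: Small capped bottle, 34 mm across, 62 mm high, on the stand's shelf; origin under its centre. Leave it.
- dropper_2: Small capped bottle, 34 mm across, 62 mm high, on the stand's shelf; origin under its centre. Leave it.
- dropper_3: Small capped bottle, 34 mm across, 62 mm high, on the stand's shelf; origin under its centre. Leave it.

How it is judged (in metres and radians):
On the way, in this order (a step that is already met when the one before it is completed fails the run):
1. the rack hangs by its bail on the free hook pair, over the drip pan (horizontal distance between rack_grip and drip_pan below 0.018 m and x of rack_grip in the frame of stand between -0.012 and 0.012 m and z of rack_grip in the frame of stand between 0.22 and 0.23 m and angle between rack's own z axis and vertical below 0.35 rad and contact force between rack and stand above 0.5 N and contact force between rack and dish below 0.1 N), for 0.3 s.
2. the lid is seated on the dish that the rack came out of (x of lid in the frame of dish between -0.006 and 0.006 m and y of lid in the frame of dish between -0.006 and 0.006 m and z of lid in the frame of dish between 0.045 and 0.051 m and angle between the z axis of lid and the z axis of dish, either way round below 0.05 rad), for 0.2 s.
At the end, for the whole second after the job is handed in: The full rack hangs at rest in the notches of the free hook pair (within 12 mm front to back, 18 mm of the pan's middle, 5 mm of seat height, leaning under 0.35 rad); the lid is seated in the rack's dish (within 6 mm of centre, 3 mm of height, 0.05 rad of flat), dish flat; nothing held (all of step 1 and all of step 2 and linear speed of rack below 0.05 m/s and linear speed of lid below 0.03 m/s and angle between dish's own z axis and vertical below 0.08 rad); the robot touches nothing.
It fails at once if the dry rack, the other dish, or another bystander is shifted more than 40 mm (distance of any of dry_rack_grip, closed_dish, beaker_50, timer, wide_jar, pipette_cup, dropper_1, dropper_2, dropper_3 from where it was at the start of the episode above 0.04 m).
It also fails if it takes over 62 s, if anything falls off the work surface, if the arm or the gripper's body presses on something with over 40 N, if the wrist force passes 120 N, or if a joint passes its speed limit or range.

## Working session

There is one attempt and no reset: what is moved stays moved. The work goes in short steps, Python scripts to look and compute and a tool call to move; the robot and the scene stay as the last step left them, time stands still between calls to the robot, and variables do not carry over. Pictures are saved under pics/ and viewed, about 8 in all and at most 12, crops included, and the job is handed in when it is done.

Besides the shell and the picture viewer there is one more tool, called after "Call:" as name(argument=value, ...) on one line, values as JSON. drive_tool: Moves the arm, as the interface text tells. Its arguments: {"type":"object","properties":{"deltas":{"type":"array"},"jaw":{"type":"number"},"force":{"type":"number"}},"required":["deltas"]}

```bash
ls; mkdir -p pics; cat > h.py <<'E'
import numpy as np, cv2
from rig import r, cams, job
def grab(n,tag):
    p,d=cams.grab_frame(n); np.savez(f'pics/{tag}.npz',p=p,d=d)
    cv2.imwrite(f'pics/{tag}.png',p[:,:,::-1]); return p,d
def cloud(n,d):
    c=cams.camera_params(n); v,u=np.mgrid[0:384,0:512]
    X=np.stack([(u-c['cx'])/c['fx']*d,(v-c['cy'])/c['fy']*d,d],-1)
    W=(X-np.array(c['t']))@np.array(c['R']); W[d==0]=np.nan; return W
E
python3 - <<'E'
from h import *
for n in('top','side'):
    grab(n,n+'0'); c=cams.camera_params(n); print(n,c['fx'],c['cx'],c['cy'],np.round(c['R'],3).tolist(),np.round(-np.array(c['R']).T@np.array(c['t'])))
a,b=[cv2.imread(f'pics/{n}0.png') for n in('top','side')]
print(r.sense())
E
```

```text
pics
top 389.38027647720094 255.42621427989144 190.59401431235392 [[-0.012, -1.0, -0.022], [-0.995, 0.014, -0.098], [0.099, 0.02, -0.995]] [ 411.  -15. 1587.]
side 389.5745419052345 249.29014109921954 197.03874282389117 [[0.942, -0.336, -0.008], [-0.214, -0.582, -0.784], [0.26, 0.74, -0.62]] [ 256. -853.  918.]
{'clock': 0.1, 'qpos': array([ 1.24759394e+00,  3.53595857e-01,  1.63409539e+00, -7.78006337e-06,
        1.15517005e+00, -2.40712142e-03]), 'qvel': array([ 7.89445287e-04, -3.66785937e-04, -1.71632294e-03, -3.11179592e-04,
        1.63913898e-03,  4.62377510e-06]), 'joint_efforts': array([ 9.79386641e-04, -6.06358337e+01, -3.42816210e+01,  2.86439374e-06,
        4.13936665e-03, -1.38343361e-05]), 'eef_pos': array([196.94952912, 592.71715736, 247.61088745]), 'tcp_rot': array([-3.14032399e+00,  4.05990079e-06,  2.82080054e+00]), 'contact_force': array([ 0.30737324, -0.72594279,  0.699116  ]), 'wrist_torque': array([-0.03679712,  0.00202924,  0.02582426]), 'opening': 0.9991731728336802}
```

View pics/top0.png

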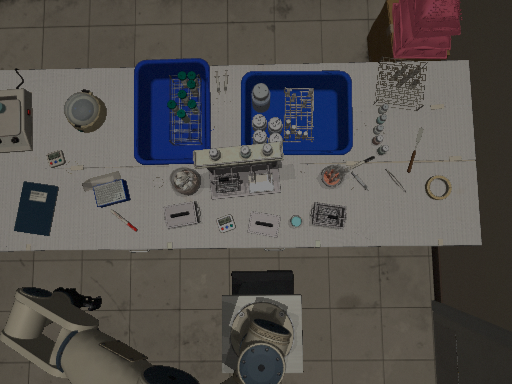

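View pics/side0.png

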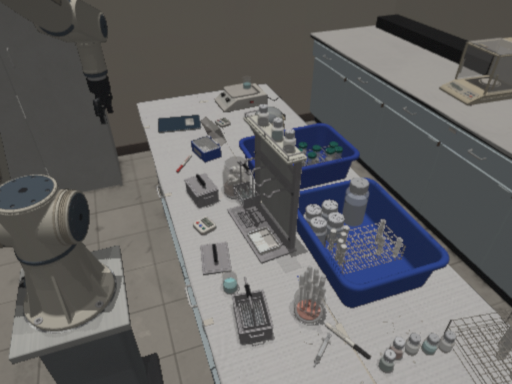

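The full rack is at about (328,215) in the top view, the lid at (265,224), the closed dish at (182,214), and the drip pan at (262,182), so the right hook pair is the free one. Next I'll measure from the depth images.

```bash
python3 - <<'E'
from h import *
z=np.load('pics/top0.npz'); p,d=z['p'],z['d']; W=cloud('top',d)
cv2.imwrite('pics/c1.png',cv2.resize(p[135:245,150:360,::-1],(798,418),interpolation=cv2.INTER_CUBIC))
def box(name,u0,u1,v0,v1,zlo,zhi):
    m=np.zeros(d.shape,bool); m[v0:v1,u0:u1]=1; m&=(W[...,2]>zlo)&(W[...,2]<zhi)
    P=W[m]; 
    if len(P)<4: print(name,len(P)); return
    (c,s,a)=cv2.minAreaRect(P[:,:2].astype(np.float32)); print(name,len(P),'rect',np.round(c,1),np.round(s,1),round(a,1),'mean',np.round(P.mean(0),1),'zmax',round(P[:,2].max(),1), 'med', np.round(np.median(P,0),1))
box('bench',230,250,225,240,-20,20)
box('lid plate',240,288,205,245,5,18)
box('lid bar',250,285,205,245,22,45)
box('closed',155,210,195,235,45,100)
box('closedbar',155,210,195,235,72,100)
box('dish rim',300,355,195,235,48,65)
box('bail',300,355,190,235,105,160)
box('pan',240,285,165,195,12,30)
box('shelf',185,295,135,175,345,375)
box('dry top',205,250,165,195,200,260)
box('beaker',285,305,210,232,30,80)
box('jar',160,208,160,200,100,160)
box('cup',315,350,160,190,100,180)
box('timer',212,240,210,238,10,40)
box('hooks',240,290,160,195,195,260)
E
```

```text
bench 295 rect [400.2  83.6] [77.7 56.8] 89.2 mean [400.1  83.6   1.2] zmax 18.2 med [400.2  82.4   0.6]
lid plate 646 rect [429.7 -16.1] [186.2 157.2] 89.4 mean [430.8 -14.6  10.2] zmax 18.0 med [430.5 -15.6  10.1]
lid bar 54 rect [434.3  -9.4] [80.1 21.7] 67.8 mean [432.6 -14.2  34.9] zmax 41.6 med [431.1 -14.1  34.9]
closed 701 rect [473.5 310.2] [ 88.5 130.9] 10.1 mean [472.5 312.4  60.2] zmax 89.7 med [472.7 311.2  58.4]
closedbar 57 rect [472.8 313.8] [12.1 70. ] 9.6 mean [472.4 313.6  83.1] zmax 89.7 med [472.8 313.   83.4]
dish rim 173 rect [ 464.8 -246. ] [174.5  94.8] 85.1 mean [ 460.6 -265.6   54.1] zmax 64.6 med [ 457.9 -264.9   53.8]
bail 55 rect [ 453.3 -269.5] [97.6 11.5] 83.7 mean [ 453.5 -268.2  138.2] zmax 146.3 med [ 452.3 -267.3  138.3]
pan 431 rect [613.5   1. ] [118.5 163.2] 2.9 mean [606.3  -0.8  15.8] zmax 29.4 med [604.9   1.4  14.4]
shelf 1270 rect [649.3  64.8] [ 61.1 289.2] 5.1 mean [646.8  68.5 359.9] zmax 375.0 med [644.9  73.9 359.3]
dry top 129 rect [602.  125.8] [64.4 98.7] 5.8 mean [596.1 125.6 228.3] zmax 237.8 med [591.2 125.9 229.1]
beaker 40 rect [ 441.6 -142.7] [44.2 41.8] 44.0 mean [ 442.3 -145.8   50. ] zmax 65.1 med [ 441.1 -147.4   53.5]
jar 393 rect [617.4 289.7] [184.9 122.2] 88.5 mean [628.5 302.  118.4] zmax 141.5 med [630.4 299.1 119.4]
cup 179 rect [ 628.3 -295.2] [57.8 71.5] 34.2 mean [ 621.7 -294.   140.1] zmax 158.3 med [ 624.7 -294.3  144.8]
timer 246 rect [445.3 124.8] [ 69.  100.2] 25.4 mean [436.5 138.4  17.7] zmax 28.9 med [436.9 137.1  17.6]
hooks 72 rect [613.4  -3.3] [65.2 66.5] 5.0 mean [614.3  -2.3 229.8] zmax 239.6 med [613.8  23.5 230.6]
```

View pics/c1.png

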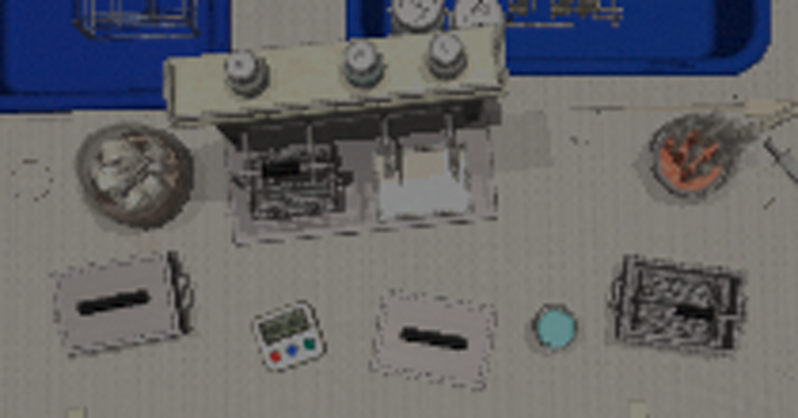

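```bash
python3 - <<'E'
from h import *
T={n:(lambda z:(z['p'],cloud(n,z['d'])))(np.load(f'pics/{n}0.npz')) for n in('top','side')}
def sel(n,x,y,z,dark=None):
    p,W=T[n]; m=(abs(W[...,0]-x[0])<x[1])&(abs(W[...,1]-y[0])<y[1])&(W[...,2]>z[0])&(W[...,2]<z[1])
    if dark: m&=p.max(-1)<dark
    return W[m]
def rect(t,P):
    if len(P)<5: print(t,len(P)); return
    # drop isolated points
    from scipy.spatial import cKDTree
    k=cKDTree(P[:,:2]); P=P[k.query(P[:,:2],5)[0][:,-1]<9]
    c,s,a=cv2.minAreaRect(P[:,:2].astype(np.float32)); print(t,len(P),np.round(c,1),np.round(s,1),round(a,1),'z',np.round(np.percentile(P[:,2],[5,50,95]),1),'lo/hi x',np.round(np.percentile(P[:,0],[2,98])),'y',np.round(np.percentile(P[:,1],[2,98])))
for n in T:
    rect(n+' rim',sel(n,(455,65),(-265,80),(51,59)))
    rect(n+' bail',sel(n,(455,65),(-265,70),(115,155)))
    rect(n+' sleeve',sel(n,(455,65),(-265,70),(120,155),45))
    rect(n+' lidplate',sel(n,(431,60),(-14,75),(6,15)))
    rect(n+' lidbar',sel(n,(431,40),(-14,45),(25,45),60))
    rect(n+' pan',sel(n,(595,50),(-5,60),(11,22)))
    rect(n+' shelf',sel(n,(649,60),(65,170),(353,366)))
    rect(n+' hooks',sel(n,(605,40),(-5,45),(215,245)))
p,W=T['side']
ps=cv2.imread('pics/side0.png')
cv2.imwrite('pics/c2.png',np.hstack([cv2.resize(ps[270:350,215:290],None,fx=5.3,fy=5.3,interpolation=cv2.INTER_CUBIC),cv2.resize(ps[180:260,225:300],None,fx=5.3,fy=5.3,interpolation=cv2.INTER_CUBIC)]))
E
```

```text
top rim 121 [ 462.3 -271.7] [121.8  88.4] 81.5 z [51.4 54.2 57.9] lo/hi x [415. 510.] y [-334. -212.]
top bail 50 [ 454.  -267.4] [87.8 11.2] 88.8 z [133.4 138.6 144.6] lo/hi x [448. 460.] y [-304. -228.]
top sleeve 32 [ 454.  -269.5] [34.  11.2] 88.8 z [135.  139.1 145.3] lo/hi x [448. 460.] y [-286. -253.]
top lidplate 483 [432.5 -15.6] [122.   88.2] 79.9 z [ 6.7 10.8 14.4] lo/hi x [387. 480.] y [-73.  44.]
top lidbar 52 [431.8 -16.1] [66.  11.7] 79.0 z [30.  34.9 40.7] lo/hi x [423. 443.] y [-48.  15.]
top pan 287 [595.8  -4.4] [117.8  86. ] 89.3 z [11.3 14.2 20. ] lo/hi x [557. 634.] y [-59.  51.]
top shelf 1175 [649.1  64.8] [ 60.9 289.2] 5.1 z [355.3 359.1 363.2] lo/hi x [614. 685.] y [-74. 202.]
top hooks 68 [615.2  -3.1] [61.7 66.5] 5.0 z [218.6 230.6 237.1] lo/hi x [584. 643.] y [-36.  30.]
side rim 279 [ 462.6 -273.4] [123.2  88.1] 81.4 z [51.3 52.9 55.5] lo/hi x [414. 511.] y [-337. -211.]
side bail 111 [ 452.9 -274.1] [96.7 13.2] 80.8 z [128.  137.5 141.7] lo/hi x [445. 461.] y [-321. -232.]
side sleeve 34 [ 453.8 -272.4] [32.5 10.3] 79.8 z [136.7 140.3 142.2] lo/hi x [447. 457.] y [-288. -256.]
side lidplate 670 [432.8 -16.9] [123.8  87.8] 79.7 z [ 6.6  8.9 11.9] lo/hi x [387. 477.] y [-77.  41.]
side lidbar 48 [431.  -23.1] [59.6  9.1] 79.2 z [27.5 33.3 35.6] lo/hi x [422. 438.] y [-51.   6.]
side pan 322 [600.1  -7.5] [ 77.7 106.6] 3.7 z [11.3 13.3 21. ] lo/hi x [561. 638.] y [-58.  44.]
side shelf 677 [648.6  63.1] [ 61.4 291. ] 5.1 z [354.9 358.  362.1] lo/hi x [611. 685.] y [-80. 200.]
side hooks 117 [613.2  -5.2] [65.2 69.2] 4.1 z [217.3 228.7 233.7] lo/hi x [581. 644.] y [-40.  29.]
```

View pics/c2.png

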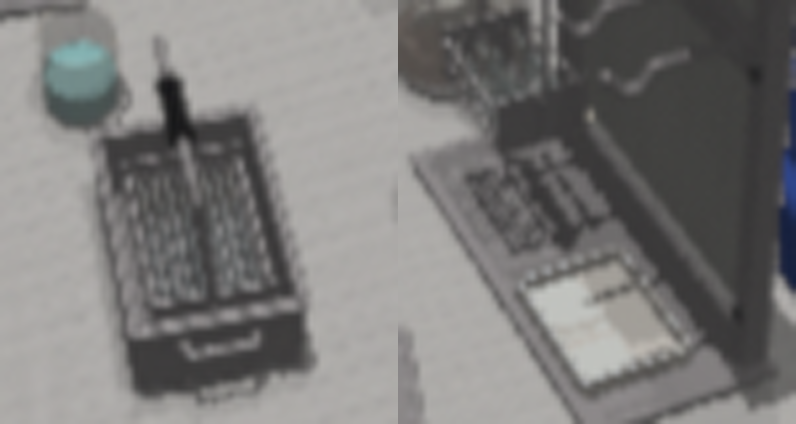

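Call:
drive_tool(deltas=[[0,0,-4,0],[0,0,-4,0],[0,0,-4,0],[0,0,-4,0],[0,0,-4,0],[0,0,-4,0],[0,0,-4,0],[0,0,-4,0]])

```text
clock: 0.77
eef_pos: [196.9, 592.6, 570.1]
tcp_rot: [-3.141, 0.0, 2.821]
contact_force: [0.3, 0.8, -0.0]
opening: 0.996
```

The dish centre is about (462,-272) with yaw -8.5°. The lid is at (432.6,-16) with yaw -10.2°. The stand yaw is +5.1°, with the right hook seat near (599,-5,225). The close crop shows rounded, wavy notches with upturned tips.

The drive cannot tilt the tool directly. I'll swing round to face the stand at height and test what the arm does at its reach limit.

Call:
drive_tool(deltas=[[-4,0,0,0.064],[-4,0,0,0.064],[-4,0,0,0.064],[-4,0,0,0.064],[-4,0,0,0.064],[-4,0,0,0.064],[-4,0,0,0.064],[-4,0,0,0.064],[-4,0,0,0.064]])

```text
clock: 1.52
eef_pos: [496.1, 398.1, 567.5]
tcp_rot: [-3.14, -0.0, 2.242]
contact_force: [0.8, 0.1, -0.8]
opening: 1.001
```

Call:
drive_tool(deltas=[[-4,0,0,0.064],[-4,0,0,0.064],[-4,0,0,0.064],[-4,0,0,0.064],[-4,0,0,0.064],[-4,0,0,0.064],[-4,0,0,0.064],[-4,0,0,0.064],[-4,0,0,0.064]])

```text
clock: 2.27
eef_pos: [639.3, 73.0, 567.5]
tcp_rot: [-3.14, 0.0, 1.666]
contact_force: [0.6, 0.6, -0.4]
opening: 0.996
```

```bash
python3 - <<'E'
from h import *
s=r.sense(); print(s['clock'],np.round(s['qpos'],3),np.round(s['eef_pos'],1),np.round(s['tcp_rot'],3))
E
```

```text
2.2667 [ 0.111  0.265  1.086 -0.     1.792  0.017] [639.3  73.  567.5] [-3.14   0.     1.666]
```

Call:
drive_tool(deltas=[[0,4,0,0],[0,4,0,0],[0,4,0,0],[0,4,0,0],[0,4,0,0],[0,4,0,0],[0,4,0,0],[0,4,0,0],[0,4,0,0],[0,4,0,0]])

```text
clock: 3.1
eef_pos: [926.0, 102.2, 518.2]
tcp_rot: [3.071, -0.001, 1.669]
contact_force: [-0.7, 0.4, -0.1]
opening: 0.999
```

```bash
python3 - <<'E'
from h import *
s=r.sense(); print(s['clock'],np.round(s['qpos'],3),np.round(s['eef_pos'],1),np.round(s['tcp_rot'],3))
E
```

```text
3.1 [0.108 0.944 0.061 0.    2.066 0.01 ] [926.  102.2 518.2] [ 3.071e+00 -1.000e-03  1.669e+00]
```

The tool does lean in the direction I need at the limit: fingers outward, body back. I'll push on for more lean.

Call:
drive_tool(deltas=[[0,4,0,0],[0,4,0,0],[0,4,0,0],[0,4,0,0]])

```text
clock: 3.43
eef_pos: [982.4, 106.6, 481.0]
tcp_rot: [2.969, -0.002, 1.669]
contact_force: [-0.0, -0.1, -0.1]
opening: 1.004
```

Call:
drive_tool(deltas=[[0,-2,0,0],[0,-2,0,0],[0,-2,0,0]])

```text
clock: 3.68
eef_pos: [931.1, 101.6, 470.7]
tcp_rot: [2.972, -0.002, 1.669]
contact_force: [0.7, 0.5, 1.2]
opening: 0.998
```

The lean persists at 0.17 rad. I want about 0.25.

Call:
drive_tool(deltas=[[0,4,0,0],[0,4,0,0],[0,4,0,0],[0,4,-1,0],[0,4,-1,0]])

```text
clock: 4.1
eef_pos: [1010.9, 108.6, 476.0]
tcp_rot: [2.896, -0.003, 1.669]
contact_force: [0.1, 0.9, 0.6]
opening: 1.001
```

Call:
drive_tool(deltas=[[0,-4,-1,0],[0,-4,-1,0],[0,-4,-1,0],[0,-4,-1,0]])

```text
clock: 4.43
eef_pos: [909.2, 98.7, 484.7]
tcp_rot: [2.889, -0.003, 1.669]
contact_force: [1.0, 0.4, 0.9]
opening: 1.001
```

```bash
python3 - <<'E'
from h import *
s=r.sense(); print(s['clock'],np.round(s['qpos'],3),np.round(s['eef_pos'],1),np.round(s['tcp_rot'],3))
E
```

```text
4.4333 [1.060e-01 6.360e-01 7.180e-01 1.000e-03 1.534e+00 8.000e-03] [909.2  98.7 484.7] [ 2.889 -0.003  1.669]
```

The lean is 0.25 rad and it holds. I'll add a planner helper and go to a point above the rack sleeve.

```bash
cat >> h.py <<'E'
from scipy.spatial.transform import Rotation as Ro
def go(target, roll=0, ahead=0, up=0, step=4.0):
    """tool-axis shift (cm) that brings the point `ahead` mm in front of the TCP (backed off `up` mm along tool z) to target; roll applied first"""
    s=r.sense(); R=Ro.from_euler('xyz',s['tcp_rot'])
    R2=R*Ro.from_euler('z',roll); z=R2.apply([0,0,1])
    tcp=np.array(target)-(ahead+up)*z; d=tcp-s['eef_pos']
    c=R2.inv().apply(d)/10; n=int(np.ceil(np.linalg.norm(c)/step))
    print('clock',round(s['clock'],2),'tcp',np.round(s['eef_pos'],1),'rot',np.round(s['tcp_rot'],3),'open',round(s['opening'],3),'F',np.round(s['contact_force'],1))
    print(' total cm',np.round(c,2),'rows',n,'per row',np.round(c/n,3),'tool axes now x',np.round(R2.apply([1,0,0]),3),'y',np.round(R2.apply([0,1,0]),3),'z',np.round(z,3))
E
python3 - <<'E'
from h import *
go([454,-271,136],0.246,4,100)
E
```

```text
clock 4.43 tcp [909.2  98.7 484.7] rot [ 2.889 -0.003  1.669] open 1.001 F [1.  0.4 0.9]
 total cm [-45.1  -46.49  11.03] rows 17 per row [-2.653 -2.735  0.649] tool axes now x [0.139 0.988 0.064] y [ 0.958 -0.151  0.242] z [ 0.249  0.027 -0.968]
```

Call:
drive_tool(deltas=[[0,0,0,0.123],[0,0,0,0.123],[-4.1,0,0,0],[-4.1,0,0,0],[-4.1,0,0,0],[-4.1,0,0,0],[-4.1,0,0,0],[-4.1,0,0,0],[-4.1,0,0,0],[-4.1,0,0,0],[-4.1,0,0,0],[-4.1,0,0,0]])

```text
clock: 5.43
eef_pos: [852.1, -308.2, 460.6]
tcp_rot: [2.896, -0.064, 1.431]
contact_force: [1.0, -0.7, 0.2]
opening: 0.999
```

Call:
drive_tool(deltas=[[-4.1,-4,0,0],[0,-4.1,0,0],[0,-4.1,0,0],[0,-4.1,0,0],[0,-4.1,0,0],[0,-4.1,0,0],[0,-4.1,0,0],[0,-4.1,0,0],[0,-4.1,0,0],[0,-4.1,0,0],[0,-4.1,0,0]])

```text
clock: 6.35
eef_pos: [426.0, -268.8, 351.4]
tcp_rot: [2.895, -0.064, 1.431]
contact_force: [-1.0, -0.8, 0.1]
opening: 1.002
```

```bash
python3 - <<'E'
from h import *
go([454,-271,136],0,4,90)
print(np.round(r.sense()['qpos'],3))
E
```

```text
clock 6.35 tcp [ 426.  -268.8  351.4] rot [ 2.895 -0.064  1.431] open 1.002 F [-1.  -0.8  0.1]
 total cm [-1.22 -2.52 12.14] rows 4 per row [-0.304 -0.631  3.035] tool axes now x [0.139 0.988 0.064] y [ 0.958 -0.151  0.243] z [ 0.25   0.028 -0.968]
[-0.682 -0.027  1.883  0.201  1.113 -0.608]
```

Call:
drive_tool(deltas=[[-0.4,-0.8,3,0],[-0.4,-0.8,3,0],[-0.4,-0.9,3,0],[0,0,3,0],[0,0,0,0]], jaw=0.2)

```text
clock: 6.77
eef_pos: [430.1, -272.4, 224.2]
tcp_rot: [2.902, -0.068, 1.43]
contact_force: [-1.4, 0.4, -0.1]
opening: 0.797
```

```bash
python3 - <<'E'
from h import *
go([454,-271,136],0,4,0)
p,d=grab('side','s1'); W=cloud('side',d)
m=(abs(W[...,0]-455)<25)&(abs(W[...,1]+271)<60)&(W[...,2]>115)&(W[...,2]<150)
P=W[m]; print(len(P),np.round(np.median(P,0),1))
# project predicted sleeve centre and tool tip
c=cams.camera_params('side'); s=r.sense(); z=Ro.from_euler('xyz',s['tcp_rot']).apply([0,0,1])
im=cv2.resize(p[220:340,190:310,::-1],(600,600),interpolation=cv2.INTER_CUBIC)
for X,col in(([454,-271,136],(0,0,255)),(s['eef_pos']+17*z,(0,255,0)),(s['eef_pos']+94*z,(255,0,0))):
    q=np.array(c['R'])@X+c['t']; u=q[0]/q[2]*c['fx']+c['cx']; v=q[1]/q[2]*c['fy']+c['cy']; cv2.circle(im,(int((u-190+.5)*5),int((v-220+.5)*5)),4,col,-1)
cv2.imwrite('pics/s1c.png',im)
E
```

```text
clock 6.77 tcp [ 430.1 -272.4  224.2] rot [ 2.902 -0.068  1.43 ] open 0.797 F [-1.4  0.4 -0.1]
 total cm [-0.13  0.18  8.74] rows 3 per row [-0.042  0.06   2.912] tool axes now x [0.14  0.988 0.068] y [ 0.96  -0.152  0.237] z [ 0.244  0.032 -0.969]
114 [ 451.7 -278.4  137.4]
```

View pics/s1c.png

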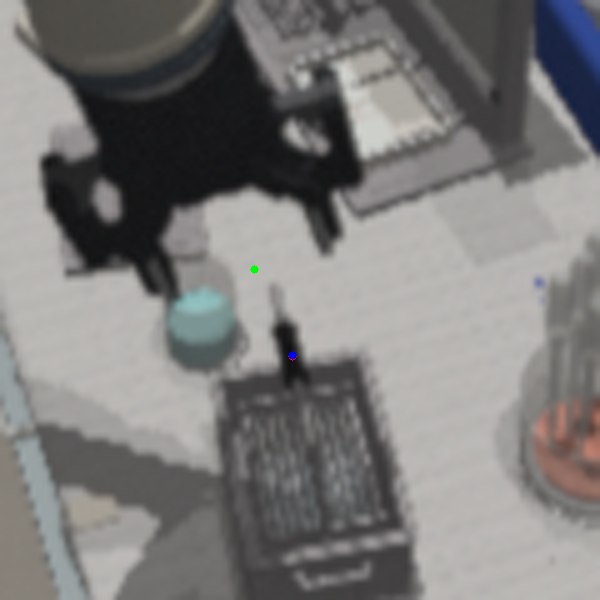

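The view shows the jaws straddling the crossbar, with the predicted tool-axis point (292,356) landing on the black sleeve. I'll descend and grip.

Call:
drive_tool(deltas=[[0,0,3,0],[0,0,3,0],[0,0,2.8,0],[0,0,0,0]])

```text
clock: 7.15
eef_pos: [454.1, -270.9, 141.8]
tcp_rot: [2.898, -0.066, 1.431]
contact_force: [-1.7, 0.7, -0.3]
opening: 0.803
```

Call:
drive_tool(deltas=[[0,0,0,0],[0,0,0,0],[0,0,0,0],[0,0,0,0],[0,0,0,0],[0,0,0,0],[0,0,0,0]], jaw=1, force=60)

```text
clock: 7.73
eef_pos: [455.5, -272.8, 146.0]
tcp_rot: [2.892, -0.063, 1.431]
contact_force: [-1.0, 0.6, 8.1]
opening: 0.112
```

```bash
python3 - <<'E'
from h import *
go([462,-272,190],0,4,0)
E
```

```text
clock 7.73 tcp [ 455.5 -272.8  146. ] rot [ 2.892 -0.063  1.431] open 0.112 F [-1.   0.6  8.1]
 total cm [ 0.44  1.69 -4.49] rows 2 per row [ 0.221  0.847 -2.245] tool axes now x [0.139 0.988 0.063] y [ 0.957 -0.151  0.247] z [ 0.254  0.026 -0.967]
```

Call:
drive_tool(deltas=[[0.1,0.4,-1.1,0],[0.1,0.4,-1.1,0],[0.1,0.4,-1.1,0],[0.1,0.4,-1.1,0],[0,0,0,0],[0,0,0,0]])

```text
clock: 8.23
eef_pos: [459.3, -271.7, 191.3]
tcp_rot: [2.894, -0.064, 1.431]
contact_force: [-0.9, -0.5, -4.3]
opening: 0.111
```

```bash
python3 - <<'E'
from h import *
go([462,-272,300],0,4,0)
p,d=grab('side','s2'); W=cloud('side',d)
cv2.imwrite('pics/s2c.png',cv2.resize(p[220:340,190:310,::-1],(600,600),interpolation=cv2.INTER_CUBIC))
E
```

```text
clock 8.23 tcp [ 459.3 -271.7  191.3] rot [ 2.894 -0.064  1.431] open 0.111 F [-0.9 -0.5 -4.3]
 total cm [  0.7    2.93 -10.85] rows 3 per row [ 0.233  0.975 -3.618] tool axes now x [0.139 0.988 0.064] y [ 0.958 -0.151  0.245] z [ 0.251  0.027 -0.968]
```

View pics/s2c.png

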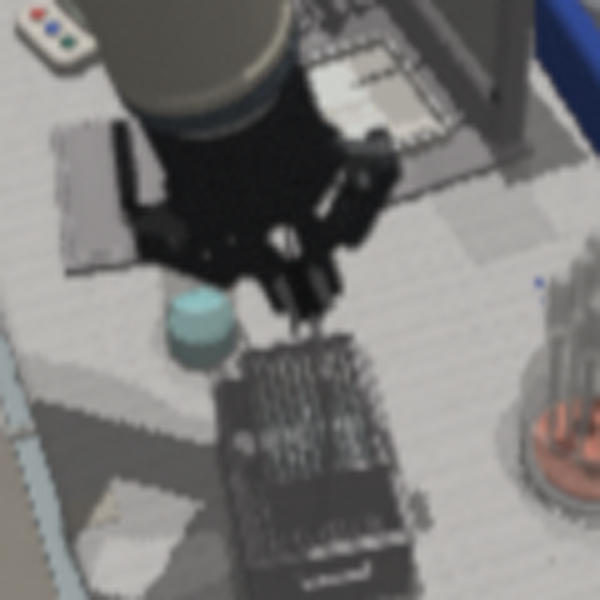

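The rack is out and hanging about level, and the wrist force of -4.3 N matches its weight. I'll lift further, then carry it to the front of the right hooks.

Call:
drive_tool(deltas=[[0,0.8,-3,0],[0,0.8,-3,0],[0,0.8,-3,0],[0,0,0,-0.057],[0,0,0,-0.057],[0,0,0,-0.057],[0,0,0,-0.058]])

```text
clock: 8.87
eef_pos: [459.1, -277.3, 282.7]
tcp_rot: [2.888, -0.008, 1.655]
contact_force: [0.4, -0.6, -4.9]
opening: 0.112
```

```bash
python3 - <<'E'
from h import *
go([520,-12,255],0,7,0)
print(np.round(r.sense()['qpos'],3))
E
```

```text
clock 8.87 tcp [ 459.1 -277.3  282.7] rot [ 2.888 -0.008  1.655] open 0.112 F [ 0.4 -0.6 -4.9]
 total cm [25.9   7.3   4.25] rows 7 per row [3.7   1.043 0.608] tool axes now x [-0.085  0.996  0.008] y [0.965 0.08  0.251] z [ 0.249  0.028 -0.968]
[-0.652  0.09   1.917  0.214  0.961 -0.843]
```

Call:
drive_tool(deltas=[[1.5,0.4,0.2,0],[2.8,0.8,0.5,0],[3,0.8,0.5,0],[3,0.8,0.5,0],[3,0.8,0.5,0],[3,0.8,0.5,0],[3,0.8,0.5,0],[2.8,0.8,0.4,0],[2.2,0.8,0.4,0],[1.2,0.5,0.2,0],[0.4,0.3,0,0],[0,0,0,0]])

```text
clock: 9.87
eef_pos: [522.2, -11.6, 263.3]
tcp_rot: [2.888, -0.007, 1.655]
contact_force: [0.3, -0.0, -5.1]
opening: 0.109
```

```bash
python3 - <<'E'
from h import *
go([529,-11,250],0,7,0)
for n in('side','top'):
    p,d=grab(n,n+'3'); W=cloud(n,d)
    if n=='side': ims=cv2.resize(p[140:260,200:320,::-1],(600,600),interpolation=cv2.INTER_CUBIC)
    for nm,x in(('bail',(500,552)),('hooks',(578,645))):
        m=(W[...,0]>x[0])&(W[...,0]<x[1])&(abs(W[...,1]+5)<60)&(W[...,2]>205)&(W[...,2]<265)
        P=W[m]; print(n,nm,len(P)); 
        if len(P)>5: print(np.round(np.percentile(P,[5,25,50,75,95],0),0).tolist())
c=cams.camera_params('side')
for X,col in(([529,-11,250],(0,0,255)),([599.3,-4.9,225],(0,255,0))):
    q=np.array(c['R'])@X+c['t']; u=q[0]/q[2]*c['fx']+c['cx']; v=q[1]/q[2]*c['fy']+c['cy']; cv2.circle(ims,(int((u-200+.5)*5),int((v-140+.5)*5)),3,col,-1)
cv2.imwrite('pics/s3c.png',ims)
E
```

```text
clock 9.87 tcp [522.2 -11.6 263.3] rot [ 2.888 -0.007  1.655] open 0.109 F [ 0.3 -0.  -5.1]
 total cm [-0.    0.33  0.76] rows 1 per row [-0.002  0.33   0.757] tool axes now x [-0.084  0.996  0.007] y [0.965 0.079 0.25 ] z [ 0.249  0.028 -0.968]
side bail 113
[[506.0, -62.0, 212.0], [519.0, -51.0, 246.0], [525.0, -24.0, 255.0], [528.0, -19.0, 258.0], [535.0, 1.0, 264.0]]
side hooks 117
[[583.0, -40.0, 218.0], [595.0, -36.0, 222.0], [609.0, 18.0, 229.0], [627.0, 24.0, 231.0], [643.0, 28.0, 233.0]]
top bail 11
[[521.0, -59.0, 239.0], [521.0, -53.0, 252.0], [522.0, 20.0, 254.0], [526.0, 29.0, 255.0], [527.0, 36.0, 258.0]]
top hooks 70
[[585.0, -36.0, 220.0], [601.0, -33.0, 227.0], [614.0, 24.0, 231.0], [629.0, 27.0, 233.0], [642.0, 30.0, 236.0]]
```

View pics/s3c.png

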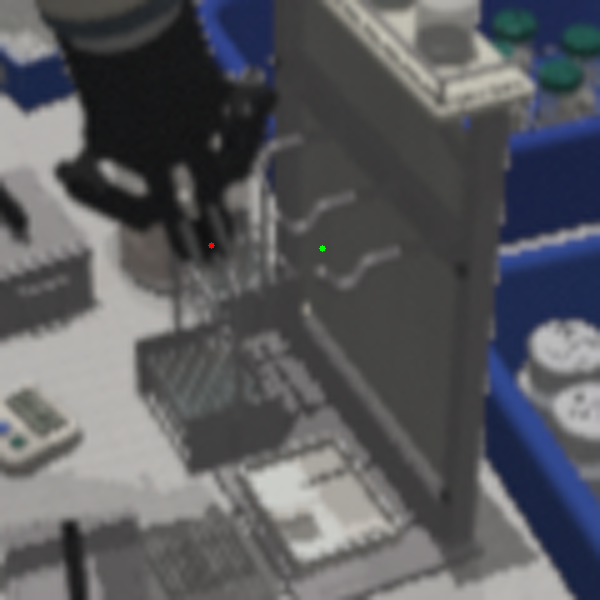

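The rack hangs level in front of the hooks. The seat prediction (322,248) sits just above the midpoint of the two notches at (298,230) and (345,287). The wire lies about 11 mm ahead of the TCP.

```bash
python3 - <<'E'
from h import *
go([597,-5,248],0,11,0)
E
```

```text
clock 9.97 tcp [522.  -13.  263.6] rot [ 2.888 -0.007  1.653] open 0.108 F [-0.3 -0.3 -5. ]
 total cm [0.17 6.91 2.3 ] rows 2 per row [0.086 3.455 1.15 ] tool axes now x [-0.082  0.997  0.007] y [0.965 0.078 0.251] z [ 0.249  0.027 -0.968]
```

Call:
drive_tool(deltas=[[0,0.8,0,0],[0,1.2,0.3,0],[0,1.2,0.4,0],[0,1.2,0.4,0],[0.1,1.2,0.4,0],[0,0.9,0.4,0],[0,0.4,0.4,0],[0,0,0,0],[0,0,0,0]])

```text
clock: 10.72
eef_pos: [594.4, -5.5, 257.7]
tcp_rot: [2.89, -0.007, 1.653]
contact_force: [-1.2, 0.3, -13.3]
opening: 0.111
```

```bash
python3 - <<'E'
from h import *
go([597,-5,226],0,11,0)
for n in('side','top'):
    p,d=grab(n,n+'4'); W=cloud(n,d)
    if n=='side': ims=cv2.resize(p[120:240,210:330,::-1],(600,600),interpolation=cv2.INTER_CUBIC)
    m=(W[...,0]>570)&(W[...,0]<620)&(abs(W[...,1]+5)<60)&(W[...,2]>242)&(W[...,2]<258)
    P=W[m]; print(n,len(P)); print(np.round(np.percentile(P,[5,25,50,75,95],0),0).tolist() if len(P)>4 else P)
cv2.imwrite('pics/s4c.png',ims)
E
```

```text
clock 10.72 tcp [594.4  -5.5 257.7] rot [ 2.89  -0.007  1.653] open 0.111 F [ -1.2   0.3 -13.3]
 total cm [ 0.01 -0.54  2.04] rows 1 per row [ 0.005 -0.536  2.038] tool axes now x [-0.082  0.997  0.007] y [0.965 0.077 0.249] z [ 0.248  0.028 -0.968]
side 76
[[579.0, -49.0, 244.0], [588.0, -23.0, 249.0], [597.0, -17.0, 251.0], [599.0, -13.0, 253.0], [608.0, -1.0, 256.0]]
top 0
[]
```

View pics/s4c.png

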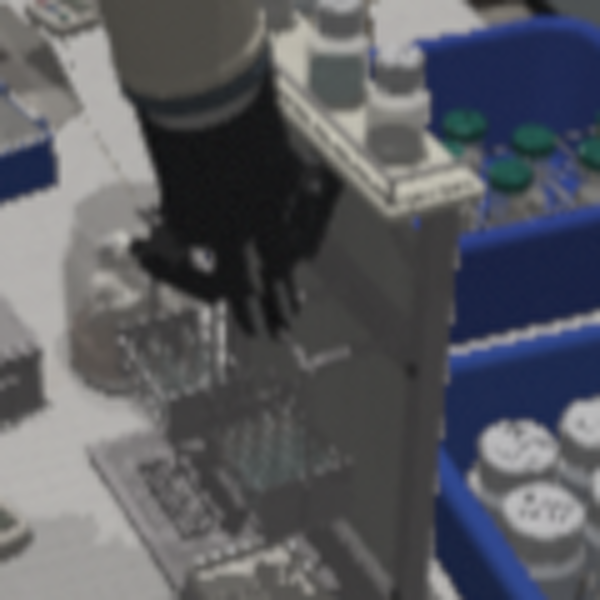

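The wrist force rose to -13 N. That suggests a knuckle is brushing the shelf's underside, which going down would relieve. I'll lower gently.

Call:
drive_tool(deltas=[[0,-0.15,0.5,0],[0,-0.13,0.5,0],[0,0,0,0]])

```text
clock: 11.07
eef_pos: [594.6, -5.6, 248.8]
tcp_rot: [2.886, -0.007, 1.653]
contact_force: [0.1, -0.2, -4.8]
opening: 0.107
```

Call:
drive_tool(deltas=[[0,-0.13,0.5,0],[0,-0.06,0.2,0],[0,0,0,0]])

```text
clock: 11.32
eef_pos: [594.7, -5.5, 241.7]
tcp_rot: [2.886, -0.007, 1.653]
contact_force: [1.6, -0.9, -4.9]
opening: 0.109
```

Call:
drive_tool(deltas=[[0,-0.08,0.3,0],[0,-0.08,0.3,0],[0,0,0,0]])

```text
clock: 11.57
eef_pos: [594.2, -5.4, 235.1]
tcp_rot: [2.887, -0.007, 1.653]
contact_force: [-1.4, 0.8, -2.1]
opening: 0.106
```

Call:
drive_tool(deltas=[[0,-0.03,0.1,0],[0,-0.03,0.1,0],[0,0,0,0]])

```text
clock: 11.82
eef_pos: [594.5, -5.4, 234.0]
tcp_rot: [2.886, -0.007, 1.653]
contact_force: [-5.4, 0.1, 4.7]
opening: 0.103
```

The bar is resting on the prongs. I'll release.

Call:
drive_tool(deltas=[[0,0,0,0],[0,0,0,0],[0,0,0,0],[0,0,0,0],[0,0,0,0]], jaw=0.65)

```text
clock: 12.23
eef_pos: [594.6, -5.5, 233.5]
tcp_rot: [2.886, -0.007, 1.653]
contact_force: [0.2, 0.9, 0.8]
opening: 0.354
```

Call:
drive_tool(deltas=[[0,-0.2,-0.4,0],[0,-0.2,-0.4,0],[0,-0.1,-0.4,0],[0,0,0,0]])

```text
clock: 12.57
eef_pos: [586.5, -6.2, 244.8]
tcp_rot: [2.886, -0.007, 1.653]
contact_force: [-0.0, -0.9, 0.7]
opening: 0.351
```

Call:
drive_tool(deltas=[[0,-0.1,-0.5,0],[0,-0.1,-0.5,0],[0,-0.1,-0.5,0],[0,-0.8,-0.6,0],[0,-2,-0.6,0],[0,-3,-0.8,0],[0,-3,-0.8,0],[0,0,0,0]])

```text
clock: 13.23
eef_pos: [482.1, -14.5, 261.4]
tcp_rot: [2.891, -0.008, 1.653]
contact_force: [0.1, -0.6, 0.0]
opening: 0.353
```

```bash
python3 - <<'E'
from h import *
go([432,-16,35],0,0,90)
for n in('side','top'):
    p,d=grab(n,n+'5'); W=cloud(n,d)
    if n=='side': ims=cv2.resize(p[140:260,200:320,::-1],(600,600),interpolation=cv2.INTER_CUBIC)
    m=(W[...,0]>575)&(W[...,0]<625)&(abs(W[...,1]+5)<25)&(W[...,2]>215)&(W[...,2]<245)
    P=W[m]; print(n,len(P)); print(np.round(np.percentile(P,[5,25,50,75,95],0),0).tolist() if len(P)>4 else P)
cv2.imwrite('pics/s5c.png',ims)
E
```

```text
clock 13.23 tcp [482.1 -14.5 261.4] rot [ 2.891 -0.008  1.653] open 0.353 F [ 0.1 -0.6  0. ]
 total cm [  0.09 -10.46  11.7 ] rows 4 per row [ 0.022 -2.616  2.924] tool axes now x [-0.082  0.997  0.008] y [0.966 0.077 0.248] z [ 0.246  0.028 -0.969]
side 52
[[585.0, -21.0, 220.0], [592.0, -15.0, 223.0], [595.0, -3.0, 226.0], [597.0, 11.0, 228.0], [603.0, 20.0, 231.0]]
top 42
[[590.0, -29.0, 224.0], [593.0, -15.0, 227.0], [597.0, -4.0, 228.0], [600.0, 6.0, 230.0], [601.0, 13.0, 233.0]]
```

View pics/s5c.png

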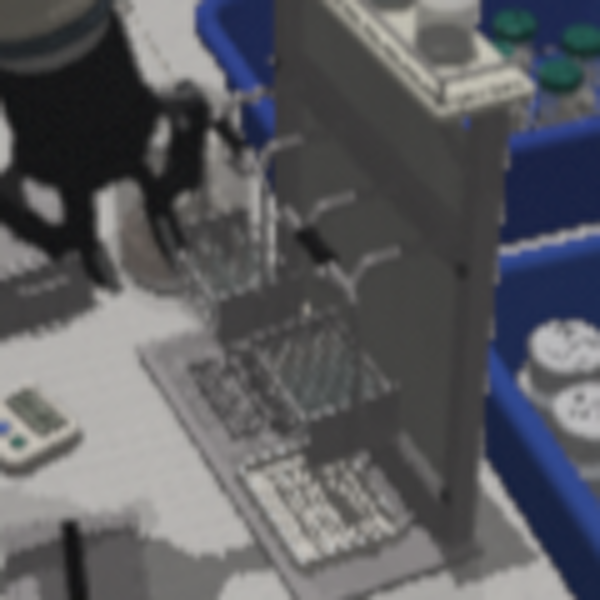

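The rack hangs in the notches, with the sleeve at (315,245) in the crop and about (596.5,-4,226) in the world. That is -3 mm in stand x and at seat height.

For the lid I want the tool upright again, so I'll push against the inner reach limit to take the lean back out.

Call:
drive_tool(deltas=[[0,-3,-1.8,0],[0,-3,-1.8,0],[0,-3,-1.8,0],[0,-3,-1.8,0],[0,-3,-0.8,0],[0,-3,-0.8,0]], jaw=0.3)

```text
clock: 13.83
eef_pos: [292.0, -30.8, 303.2]
tcp_rot: [2.885, -0.006, 1.653]
contact_force: [-1.6, -0.6, 0.4]
opening: 0.7
```

```bash
python3 - <<'E'
from h import *
s=r.sense(); print(s['clock'],np.round(s['qpos'],3),np.round(s['eef_pos'],1),np.round(s['tcp_rot'],3))
E
```

```text
13.8333 [-0.194 -0.452  2.29   0.086  1.059 -0.308] [292.  -30.8 303.2] [ 2.885 -0.006  1.653]
```

Call:
drive_tool(deltas=[[0,-3,-0.8,0],[0,-3,-0.8,0],[0,-3,-0.8,0],[0,-3,-0.8,0]])

```text
clock: 14.17
eef_pos: [170.4, -40.5, 303.5]
tcp_rot: [2.886, -0.006, 1.656]
contact_force: [-0.9, -1.5, 0.8]
opening: 0.703
```

```bash
python3 - <<'E'
from h import *
s=r.sense(); print(s['clock'],np.round(s['qpos'],3),np.round(s['eef_pos'],1),np.round(s['tcp_rot'],3))
E
```

```text
14.1667 [-0.524 -0.753  2.388  0.156  1.302 -0.634] [170.4 -40.5 303.5] [ 2.886 -0.006  1.656]
```

Call:
drive_tool(deltas=[[0,4,0,0],[0,4,0,0],[0,4,0,0],[0,2,2,0],[0,-0.5,3.5,0],[0,-0.8,3.5,0],[0,-0.8,3.5,0],[0,-0.8,3.5,0],[0,-0.8,3.5,0]])

```text
clock: 14.92
eef_pos: [312.4, -29.5, 137.8]
tcp_rot: [2.885, -0.006, 1.652]
contact_force: [1.1, 0.9, -1.1]
opening: 0.702
```

```bash
python3 - <<'E'
from h import *
s=r.sense(); print(s['clock'],np.round(s['qpos'],3),np.round(s['eef_pos'],1),np.round(s['tcp_rot'],3))
E
```

```text
14.9167 [-0.17  -0.095  2.504  0.147  0.489 -0.373] [312.4 -29.5 137.8] [ 2.885 -0.006  1.652]
```

Call:
drive_tool(deltas=[[3,0,0,0],[3,0,0,0],[0,-1.9,-0.5,0],[0,-1.9,-0.5,0],[0,-1.9,-0.5,0],[0,-1.9,-0.5,0]])

```text
clock: 15.42
eef_pos: [228.2, 23.5, 139.2]
tcp_rot: [2.888, -0.007, 1.654]
contact_force: [-0.1, 0.7, 0.2]
opening: 0.7
```

```bash
python3 - <<'E'
from h import *
s=r.sense(); print(s['clock'],np.round(s['qpos'],3),np.round(s['eef_pos'],1),np.round(s['tcp_rot'],3))
E
```

```text
15.4167 [ 8.800e-02 -3.100e-01  2.633e+00  1.000e-02  5.640e-01 -2.000e-03] [228.2  23.5 139.2] [ 2.888 -0.007  1.654]
```

Call:
drive_tool(deltas=[[0,-1,1.5,0],[0,-1.9,0.5,0],[0,-1.9,0,0]])

```text
clock: 15.67
eef_pos: [209.9, 22.3, 132.3]
tcp_rot: [2.912, -0.007, 1.652]
contact_force: [0.3, 0.1, 0.5]
opening: 0.7
```

```bash
python3 - <<'E'
from h import *
s=r.sense(); print(s['clock'],np.round(s['qpos'],3),np.round(s['eef_pos'],1),np.round(s['tcp_rot'],3))
E
```

```text
15.6667 [ 0.093 -0.324  2.656  0.007  0.58   0.007] [209.9  22.3 132.3] [ 2.912 -0.007  1.652]
```

It works, and the lean is coming out. I'll keep going.

Call:
drive_tool(deltas=[[0,-2.5,0,0],[0,-2.5,0,0],[0,-2.5,0,0],[0,-2.5,0,0]])

```text
clock: 16.0
eef_pos: [143.1, 18.2, 164.6]
tcp_rot: [2.949, -0.005, 1.652]
contact_force: [-0.5, -0.4, 0.4]
opening: 0.696
```

```bash
python3 - <<'E'
from h import *
s=r.sense(); print(s['clock'],np.round(s['qpos'],3),np.round(s['eef_pos'],1),np.round(s['tcp_rot'],3))
E
```

```text
16.0 [ 0.123 -0.639  2.655 -0.004  0.933  0.044] [143.1  18.2 164.6] [ 2.949 -0.005  1.652]
```

Call:
drive_tool(deltas=[[0,4,0,0],[0,4,0,0],[0,3,1,0],[0,2,3,0],[0,0,3,0],[0,0,3,0],[0,0,2.5,0],[0,0,1.5,0]])

```text
clock: 16.67
eef_pos: [297.4, 31.3, 49.0]
tcp_rot: [2.95, -0.005, 1.652]
contact_force: [-0.8, 0.3, -1.3]
opening: 0.701
```

```bash
python3 - <<'E'
from h import *
s=r.sense(); print(s['clock'],np.round(s['qpos'],3),np.round(s['eef_pos'],1),np.round(s['tcp_rot'],3))
E
```

```text
16.6667 [0.098 0.2   2.571 0.01  0.179 0.008] [297.4  31.3  49. ] [ 2.95  -0.005  1.652]
```

Call:
drive_tool(deltas=[[0,-2.5,-0.4,0],[0,-2.5,-0.4,0],[0,-2.5,-0.4,0],[0,-2.5,-0.4,0]])

```text
clock: 17.0
eef_pos: [233.3, 27.5, 65.6]
tcp_rot: [2.987, -0.004, 1.651]
contact_force: [-0.1, 0.4, -0.8]
opening: 0.7
```

```bash
python3 - <<'E'
from h import *
s=r.sense(); print(s['clock'],np.round(s['qpos'],3),np.round(s['eef_pos'],1),np.round(s['tcp_rot'],3))
E
```

```text
17.0 [ 0.113  0.056  2.656 -0.004  0.275  0.036] [233.3  27.5  65.6] [ 2.987 -0.004  1.651]
```

Call:
drive_tool(deltas=[[0,-2,0.5,0],[0,-2,0.5,0],[0,-2,0.5,0],[0,-2,0.5,0]])

```text
clock: 17.33
eef_pos: [214.0, 29.2, 64.7]
tcp_rot: [3.041, -0.001, 1.651]
contact_force: [-0.2, -0.6, 0.3]
opening: 0.699
```

```bash
python3 - <<'E'
from h import *
s=r.sense(); print(s['clock'],np.round(s['qpos'],3),np.round(s['eef_pos'],1),np.round(s['tcp_rot'],3))
E
```

```text
17.3333 [ 0.135  0.048  2.657 -0.014  0.336  0.068] [214.   29.2  64.7] [ 3.041e+00 -1.000e-03  1.651e+00]
```

Better, with 0.10 rad left. Repeat.

Call:
drive_tool(deltas=[[0,-2,0.6,0],[0,-2,0.6,0],[0,-2,0.6,0],[0,-2,0.6,0],[0,-2,0.6,0],[0,-2,0.6,0],[0,-2,0.6,0]])

```text
clock: 17.92
eef_pos: [177.2, 36.5, 69.6]
tcp_rot: [3.136, 0.008, 1.651]
contact_force: [-0.0, -1.0, -0.6]
opening: 0.699
```

```bash
python3 - <<'E'
from h import *
s=r.sense(); print(s['clock'],np.round(s['qpos'],3),np.round(s['eef_pos'],1),np.round(s['tcp_rot'],3))
E
```

```text
17.9167 [ 0.211  0.012  2.658 -0.02   0.468  0.148] [177.2  36.5  69.6] [3.136 0.008 1.651]
```

The tool is upright again to within 0.01 rad. On to the lid.

Call:
drive_tool(deltas=[[0,1,-3,0],[0,3,-2,0.086],[0,3.5,-2,0.086],[0,4,0,0.086]])

```text
clock: 18.25
eef_pos: [294.2, 36.8, 143.8]
tcp_rot: [3.127, 0.004, 1.39]
contact_force: [1.8, 1.2, 0.7]
opening: 0.699
```

```bash
python3 - <<'E'
from h import *
go([432.4,-16.3,33],0,0,60)
s=r.sense(); print(np.round(s['qpos'],3))
E
```

```text
clock 18.25 tcp [294.2  36.8 143.8] rot [3.127 0.004 1.39 ] open 0.699 F [1.8 1.2 0.7]
 total cm [-2.69 14.39  5.3 ] rows 4 per row [-0.673  3.598  1.325] tool axes now x [ 0.18   0.984 -0.004] y [ 0.984 -0.18   0.014] z [ 0.013 -0.006 -1.   ]
[ 0.128 -0.024  2.385 -0.012  0.768  0.318]
```

Call:
drive_tool(deltas=[[-0.7,3.5,1,0],[-0.7,3.6,1,0],[-0.7,3.6,1.4,0],[-0.6,3.6,1.6,0],[0,0,0,0],[0,0,0,0]], jaw=0.4)

```text
clock: 18.75
eef_pos: [428.7, -16.3, 90.7]
tcp_rot: [3.135, 0.006, 1.392]
contact_force: [-1.0, 0.0, 0.2]
opening: 0.601
```

```bash
python3 - <<'E'
from h import *
go([432.4,-16.3,33],0,0,0)
p,d=grab('side','side6'); W=cloud('side',d)
m=(abs(W[...,0]-432)<25)&(abs(W[...,1]+16)<45)&(W[...,2]>25)&(W[...,2]<40)&(p.max(-1)<60)
print(m.sum(),cv2.minAreaRect(W[m][:,:2].astype(np.float32)))
s=r.sense();c=cams.camera_params('side'); ims=cv2.resize(p[190:310,160:280,::-1],(600,600),interpolation=cv2.INTER_CUBIC)
for X,col in(([432.4,-16.3,36],(0,0,255)),(s['eef_pos'],(0,255,0))):
    q=np.array(c['R'])@X+c['t']; u=q[0]/q[2]*c['fx']+c['cx']; v=q[1]/q[2]*c['fy']+c['cy']; cv2.circle(ims,(int((u-160+.5)*5),int((v-190+.5)*5)),3,col,-1)
cv2.imwrite('pics/s6c.png',ims)
E
```

```text
clock 18.75 tcp [428.7 -16.3  90.7] rot [3.135 0.006 1.392] open 0.601 F [-1.   0.   0.2]
 total cm [0.11 0.33 5.77] rows 2 per row [0.053 0.166 2.884] tool axes now x [ 0.178  0.984 -0.006] y [ 0.984 -0.178  0.006] z [ 0.005 -0.007 -1.   ]
67 ((432.35052490234375, -18.857982635498047), (65.99128723144531, 12.083756446838379), 79.7987060546875)
```

View pics/s6c.png

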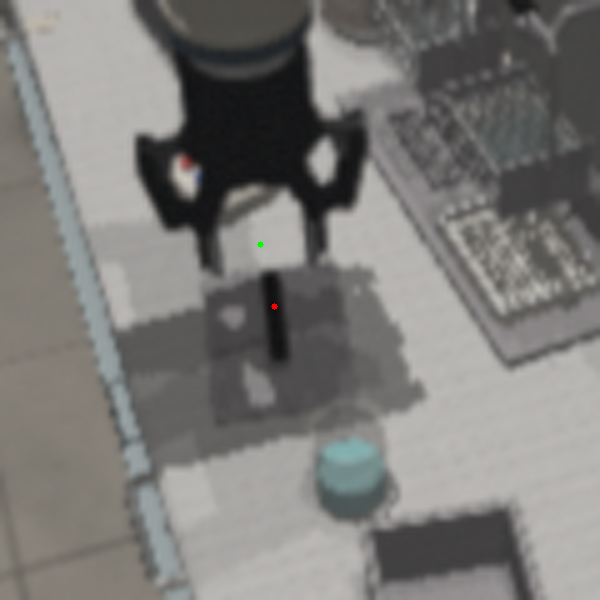

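The lid bar spans (270,275) to (278,360) between the jaws, and its measured centre is (432,-18). I'll descend and grip.

Call:
drive_tool(deltas=[[0,0.35,2,0],[0,0,2,0],[0,0,1.7,0],[0,0,0,0],[0,0,0,0]])

```text
clock: 19.22
eef_pos: [430.7, -16.6, 35.2]
tcp_rot: [3.135, 0.006, 1.393]
contact_force: [1.1, 0.7, 0.6]
opening: 0.602
```

Call:
drive_tool(deltas=[[0,0,0,0],[0,0,0,0],[0,0,0,0],[0,0,0,0],[0,0,0,0]], jaw=1, force=40)

```text
clock: 19.63
eef_pos: [432.7, -17.0, 36.0]
tcp_rot: [3.131, 0.006, 1.393]
contact_force: [-2.7, 1.8, 12.7]
opening: 0.126
```

Call:
drive_tool(deltas=[[0,0,-1.5,0],[0,0,-3,0],[0,0,-3,0],[0,0,-3,0],[0,0,0,0],[0,0,0,0]])

```text
clock: 20.13
eef_pos: [432.5, -16.4, 141.5]
tcp_rot: [3.128, 0.005, 1.393]
contact_force: [-1.1, 1.2, -2.1]
opening: 0.125
```

```bash
python3 - <<'E'
from h import *
from scipy.spatial import cKDTree
go([462.5,-272.5,120],-0.03,0,0)
for n in('side','top'):
    p,d=grab(n,n+'7'); W=cloud(n,d)
    for nm,x,y,z in(('dish rim',(462,70),(-272,85),(51,59)),('lid',(432,70),(-17,85),(90,109))):
        P=W[(abs(W[...,0]-x[0])<x[1])&(abs(W[...,1]-y[0])<y[1])&(W[...,2]>z[0])&(W[...,2]<z[1])]
        if len(P)<6: print(n,nm,len(P)); continue
        P=P[cKDTree(P[:,:2]).query(P[:,:2],5)[0][:,-1]<9]
        c=cv2.minAreaRect(P[:,:2].astype(np.float32)); print(n,nm,len(P),np.round(c[0],1),np.round(c[1],1),round(c[2],1),'zmed',np.round(np.median(P[:,2]),1))
E
```

```text
clock 20.13 tcp [432.5 -16.4 141.5] rot [3.128 0.005 1.393] open 0.125 F [-1.1  1.2 -2.1]
 total cm [-24.87   6.72   2.38] rows 7 per row [-3.553  0.96   0.34 ] tool axes now x [ 0.148  0.989 -0.006] y [ 0.989 -0.148  0.013] z [ 0.012 -0.008 -1.   ]
side dish rim 283 [ 462.7 -273.4] [123.7  88.2] 81.7 zmed 53.1
side lid 0
top dish rim 108 [ 462.1 -271.2] [121.6  87.9] 81.5 zmed 54.3
top lid 0
```

```bash
python3 - <<'E'
from h import *
from scipy.spatial import cKDTree
s=r.sense(); print(s['eef_pos'])
for n in('side','top'):
    z=np.load(f'pics/{n}7.npz'); W=cloud(n,z['d'])
    P=W[(abs(W[...,0]-432)<70)&(abs(W[...,1]+17)<85)&(W[...,2]>107)&(W[...,2]<121)]
    if len(P)<6: print(n,len(P)); continue
    P=P[cKDTree(P[:,:2]).query(P[:,:2],5)[0][:,-1]<9]
    c=cv2.minAreaRect(P[:,:2].astype(np.float32)); print(n,len(P),np.round(c[0],1),np.round(c[1],1),round(c[2],1))
    A=np.c_[P[:,:2]-[432,-17],np.ones(len(P))]; print(' plane slope',np.round(np.linalg.lstsq(A,P[:,2],rcond=None)[0],3))
E
```

```text
[430.66587149 -16.32819786 139.30720556]
side 612 [432.  -22.8] [110.3  87.7] 79.9
 plane slope [9.00000e-03 1.00000e-03 1.14234e+02]
top 0
```

The lid is level in the grip (slope 0.009). I'll carry it over the dish.

Call:
drive_tool(deltas=[[0,0,0,-0.03],[-2,0.5,0,0],[-3.3,0.9,0,0],[-3.3,0.9,0,0],[-3.3,0.9,0,0],[-3.3,0.9,0,0],[-3.3,0.9,0,0],[-3.3,0.9,0,0],[-2.1,0.6,0,0],[-1,0.3,0,0],[0,0,0,0],[0,0,0,0]])

```text
clock: 21.23
eef_pos: [460.8, -271.9, 140.5]
tcp_rot: [3.136, 0.005, 1.422]
contact_force: [0.3, 0.1, -1.6]
opening: 0.128
```

Call:
drive_tool(deltas=[[0,0.03,1.5,0],[0,0,1.5,0],[0,0,1,0],[0,0,0,0],[0,0,0,0]])

```text
clock: 21.65
eef_pos: [461.9, -271.7, 101.4]
tcp_rot: [3.135, 0.005, 1.424]
contact_force: [-1.1, -0.1, -2.5]
opening: 0.127
```

```bash
python3 - <<'E'
from h import *
from scipy.spatial import cKDTree
S=[r.sense()]; 
for n in('side','top'):
    p,d=grab(n,n+'8'); W=cloud(n,d); S.append(r.sense()); Z=S[0]['eef_pos'][2]-36+10
    for nm,lo,hi in(('lid',Z-5,Z+6),('rim',50,60)):
        P=W[(abs(W[...,0]-462)<70)&(abs(W[...,1]+272)<85)&(W[...,2]>lo)&(W[...,2]<hi)]
        if len(P)<6: print(n,nm,len(P)); continue
        P=P[cKDTree(P[:,:2]).query(P[:,:2],5)[0][:,-1]<9]
        c=cv2.minAreaRect(P[:,:2].astype(np.float32)); print(n,nm,len(P),np.round(c[0],1),np.round(c[1],1),round(c[2],1),np.round(np.median(P[:,2]),1))
        print(np.round(cv2.boxPoints(c)).tolist())
    if n=='side': cv2.imwrite('pics/s8c.png',cv2.resize(p[230:350,190:310,::-1],(600,600),interpolation=cv2.INTER_CUBIC))
print(np.mean([s['eef_pos'] for s in S],0),S[0]['tcp_rot'])
E
```

```text
side lid 865 [ 462.8 -271.9] [122.1  88.4] 81.4 74.4
[[410.0, -326.0], [497.0, -339.0], [516.0, -218.0], [428.0, -205.0]]
side rim 97 [ 454.3 -326. ] [15.6 87.4] 79.9 53.1
[[410.0, -326.0], [496.0, -341.0], [499.0, -326.0], [413.0, -311.0]]
top lid 210 [ 462.9 -270. ] [122.2  87.3] 81.4 76.3
[[411.0, -324.0], [497.0, -337.0], [515.0, -216.0], [429.0, -203.0]]
top rim 0 [0. 0.] [0. 0.] 0.0 nan
[[0.0, 0.0], [0.0, 0.0], [0.0, 0.0], [0.0, 0.0]]
[ 462.42170943 -272.19593112  101.96866539] [3.13481037 0.00527711 1.42378459]
  return _methods._mean(a, axis=axis, dtype=dtype,
  ret = ret.dtype.type(ret / rcount)
```

View pics/s8c.png

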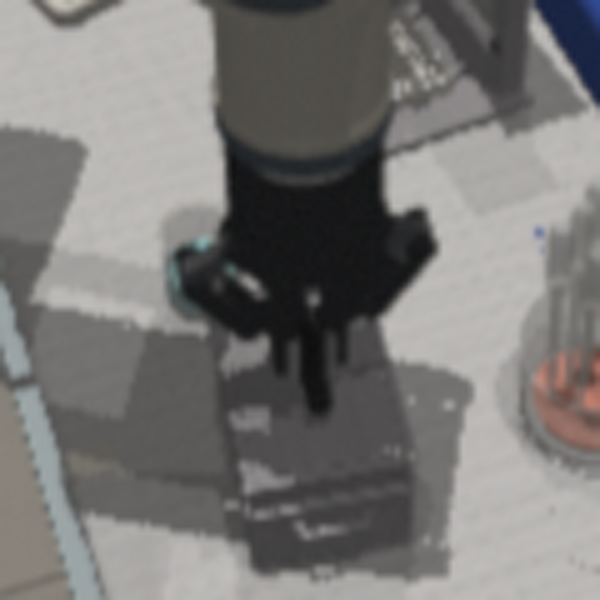

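The lid hovers squarely over the dish. Both cameras put it about 1.3 mm too far +y, so I'll correct that and lower.

Call:
drive_tool(deltas=[[-0.13,-0.03,0.2,0],[0,0,0.5,0],[0,0,0.3,0],[0,0,0.2,0],[0,0,0.2,0],[0,0,0,0]])

```text
clock: 22.25
eef_pos: [461.8, -274.2, 87.5]
tcp_rot: [3.133, 0.006, 1.423]
contact_force: [-1.2, -0.3, -1.4]
opening: 0.126
```

Call:
drive_tool(deltas=[[0,0,0.2,0],[0,0,0.2,0],[0,0,0.1,0],[0,0,0,0]])

```text
clock: 22.58
eef_pos: [462.3, -274.5, 84.0]
tcp_rot: [3.133, 0.006, 1.423]
contact_force: [-3.6, 2.0, 13.2]
opening: 0.132
```

It seated at the expected height (TCP 84 mm, 13 N up). I'll release and retreat.

Call:
drive_tool(deltas=[[0,0,0,0],[0,0,0,0],[0,0,0,0],[0,0,0,0],[0,0,0,0]], jaw=0.5)

```text
clock: 23.0
eef_pos: [462.1, -274.4, 82.9]
tcp_rot: [3.133, 0.006, 1.423]
contact_force: [-0.3, -0.6, 1.0]
opening: 0.503
```

Call:
drive_tool(deltas=[[0,0,-1,0],[0,0,-2,0],[0,0,-4,0],[0,0,-4,0],[0,0,-4,0],[0,-3,-3,0],[0,-3,-3,0],[0,-3,0,0],[0,0,0,0]])

```text
clock: 23.75
eef_pos: [369.0, -258.9, 293.2]
tcp_rot: [3.132, 0.007, 1.422]
contact_force: [0.2, 0.2, -0.4]
opening: 0.5
```

```bash
python3 - <<'E'
from h import *
from scipy.spatial import cKDTree
s=r.sense(); print(s['clock'],s['eef_pos'],s['contact_force'])
for n in('side','top'):
    p,d=grab(n,n+'9'); W=cloud(n,d)
    for nm,c0,lo,hi in(('plate',(462,-272),50,65),('bar',(462,-272),70,90),('sleeve',(599,-5),218,240)):
        h=(70,85) if nm!='sleeve' else (22,20)
        m=(abs(W[...,0]-c0[0])<h[0])&(abs(W[...,1]-c0[1])<h[1])&(W[...,2]>lo)&(W[...,2]<hi)
        P=W[m]
        if len(P)<8: print(n,nm,len(P)); continue
        P=P[cKDTree(P[:,:2]).query(P[:,:2],5)[0][:,-1]<9]
        c=cv2.minAreaRect(P[:,:2].astype(np.float32)); A=np.c_[P[:,:2]-c0,np.ones(len(P))]
        print(n,nm,len(P),np.round(c[0],1),np.round(c[1],1),round(c[2],1),'z',np.round(np.median(P[:,2]),1),'plane',np.round(np.linalg.lstsq(A,P[:,2],rcond=None)[0],3))
    if n=='side': cv2.imwrite('pics/s9c.png',cv2.resize(p[130:350,170:330,::-1],None,fx=2.7,fy=2.7,interpolation=cv2.INTER_CUBIC))
E
```

```text
23.75 [ 368.9875224  -258.86298976  293.24032917] [ 0.23780728  0.23789071 -0.38118675]
side plate 1250 [ 462.9 -273.5] [123.8  88.9] 81.7 z 57.0 plane [4.0000e-03 3.0000e-03 5.6936e+01]
side bar 121 [ 462.6 -275.1] [69.5 12.2] 81.8 z 81.7 plane [ 1.9900e-01 -4.0000e-03  8.1021e+01]
side sleeve 41 [595.8  -5.6] [11.5 35.6] 6.2 z 226.5 plane [1.78000e-01 2.40000e-02 2.26919e+02]
top plate 599 [ 462.2 -272.2] [123.5  88.4] 81.2 z 58.2 plane [5.000e-03 4.000e-03 5.802e+01]
top bar 56 [ 462.5 -271.9] [66.7 11.6] 81.2 z 83.9 plane [7.7000e-02 3.1000e-02 8.3334e+01]
top sleeve 37 [596.9  -4.2] [11.9 36.2] 4.6 z 227.8 plane [ 5.00000e-03 -2.00000e-03  2.28124e+02]
```

View pics/s9c.png

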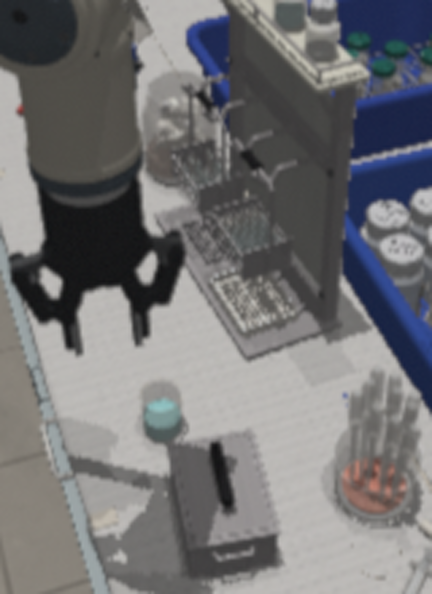

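The lid lies flat on the dish around (222,490). Its plate top is at 57–58 mm, which is the seated height, with slopes under 0.006. The rack hangs on the right hooks at (250,160), and the arm is clear. Handing in.

```bash
python3 -c "
from rig import job; print(job.sign_off())"
```

```text
the job is handed in; nothing more can be done
None
```

The full rack now hangs by its bail on the free (right) hook pair, and the loose lid is seated on the dish the rack came out of. I handed the job in at about 24 s of the 62 s allowed; sign-off reports no verdict.

**How it was done:** The drive has no tilt axis, so I pushed the arm against its outer reach limit until the gripper leaned back 0.25 rad. With that lean I lifted the rack, hung it under the shelf, and released it. I then took the lean out at the inner reach limit, gripped the lid upright and set it on the dish.

**Last checks, from both cameras:**

| Item | Measured | Wanted |
|---|---|---|
| Rack sleeve, front to back from the hook seat | about -3 mm | within 12 mm |
| Rack sleeve, sideways from the hook seat (pan's middle) | about 1 mm | within 18 mm |
| Sleeve surface height | 226–228 mm (the surface reads above the centre) | centre 220–230 mm |
| Lid plate top height | 57–58 mm | 58 mm when seated, within 3 mm |
| Lid slope | under 0.01 rad | under 0.05 rad |
| Lid centre against the dish centre measured earlier | within about 1 mm | within 6 mm |

At the end the gripper was open and well clear, with no contact force.

**What disagreed or went unchecked:**
- The two cameras differed by 1–3 mm in y, so I averaged them.
- Before lowering the rack, the wrist force rose briefly by about 8 N. I took it to be the gripper brushing the shelf's underside; it went away as I lowered.
- I did not measure the other objects again. The dry rack, beaker, pipette cup and stand look undisturbed in the final picture; the rest were not checked.

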